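# Set the range of the wire tester and load a clip

### The job

Get the bench wire tester ready and start a check. While its well is still empty (it zeroes itself on the empty well when the range changes), turn the selector to the second click up from its anticlockwise end stop and let go of it; then take the clip that has a round boss on top, lower it boss up into the mouth of the tester's funnel and release it there, so that it drops through and lies flat on the floor of the well. Leave the other things on the bench where they are.

Things in the scene. Friction and masses are not known exactly. Their poses are not given: they have to be found in the camera images.
- tester: Grey bench tester, fixed, 144 mm deep (x) by 240 mm wide (y). Origin: centre of its underside on the bench; x from front to back, y to its left seen from the front, z up. Right half: console, 97 mm high at the back, its panel sloping 28 degrees from level, facing up and frontwards, with the black selector. Left half: block 50 mm high with the plastic funnel on top and the well inside.
- selector (a joint): Selector angle, rad: 0 at the anticlockwise stop, growing clockwise (seen facing the panel) to 3.14 at the other stop. Clicks every 0.524 (30 degrees), a raised mark at each of the 7 settings, longer at the stops. Pointer at 9 o'clock (tester's +y) at 0, 12 o'clock (up the slope) at 1.571; second click = 1.047 = 11 o'clock. A click takes about 0.2 N m; let go, it snaps to the nearest.
- selector_grip (a point): Point on the selector's axis, 32 mm off the panel, in its grip; turns with it: z out of the panel along the axis (28 degrees off vertical, leaning to the front), y to the pointer. Black wing grip 17 mm thick (x), y -30 to +34 mm, sides parallel for y -25 to +20 mm, 8 to 44 mm off the panel; skirt below it 29 mm radius, 8 mm high. White line on top and nose at the pointer end. Pinch across x.
- well (a point): Centre of the well's floor, 10 mm above the bench; axes as the tester's. The well is a rectangular pocket, open at the top, 88 mm along x by 62 mm along y, upright walls 40 mm high, rubber floor.
- funnel (a point): Centre of the funnel's mouth, 84 mm above the bench, straight above the well; axes as the tester's. Mouth 144 mm along x by 118 mm along y inside; four walls 4.5 mm thick slope in over 34 mm of height to the well's opening (88 x 62 mm).
- boss_clip: The clip to check: black moulded clip with a round boss on top, 47 mm (x) by 74 mm (y) by 31 mm high, 20 to 42 g, loose on the bench, boss up. Origin: centre of its flat underside; z up. Grasp it across its 47 mm width (fingers closing along its x).
- plain_clip: Bystander: the other loose black clip, 46 x 67 x 28 mm, low ridged top, no boss. Origin: centre of its underside. The two loose clips lie right of the tester, in either of two places.
- ear_defenders: Bystander: black ear defenders lying on the bench, 151 x 151 x 80 mm, loose, left of the tester. Origin: centre of the underside.
- water_bottle: Bystander: clear water bottle, 65 mm across and 204 mm high, standing loose left of the tester. Origin: centre of its underside.

How it is judged:
By the outcome, as a careful person would: the job done as asked, in the order asked, and still so for the second after the job is handed in, with the robot touching nothing.
It also fails if it takes over 72 s, if anything falls off the work surface, if the arm or the gripper's body presses on something with over 40 N, if the wrist force passes 120 N, or if a joint passes its speed limit or range.

### The arm

A 7-joint arm with a two-finger parallel gripper is mounted at the origin on a cart in front of the work surface, level with it; the furniture and walls round the work are solid. World frame = base frame: x ahead of the robot, y to its left, z up, the work surface at z = 0. Lengths are in mm, angles in rad, forces in N, time in s.
With the tool pointing down it reaches from about 400 to 850 mm from the base axis. Payload 10.4 kg.
Tool frame: the origin (TCP) lies where the fingers leave the gripper's body, on its centre line; the fingertips stand 70 mm ahead of it and the grasp point (between the pads) lies 51 mm ahead of it; z points along the fingers, y is the line along which they close (so a half turn about z gives the same grasp; the last joint's range is limited). The gripper opens to 87 mm and grips with 3 to 60 N. Pads are 19 mm wide; open, the fingers measure 117 mm over their backs; the gripper's body (75 mm by 190 mm) begins 51 mm behind the grasp point.
Start: joints at [-1.259, 0.332, -0.065, 1.46, 0.022, 1.35, -0.088], TCP at [205.35, 590.319, 292.276] pointing down, gripper open.
Joint ranges: [-2.6, 2.6], [-0.5, 2.12], [-1.47, 1.34], [0.16, 2.42], [-1.27, 4.41], [0.06, 2.06], [-2.6, 2.6]. Speed limits (rad/s): [2.22, 2.22, 2.79, 2.79, 3.14, 3.14, 3.14].

### API

Orientations are given as a unit quaternion [x, y, z, w].
In Python, from plant import * gives the robot as it stands. The module is installed in compiled form; this text tells all that it offers.
- The arm moves only by the tool step_arm, never from a script. Its argument "motion" is a list of rows, each a list of 3 entries, a list of its own where there are three numbers: the shift along the tool's x, y, z in m, then the turn about the tool's z in degrees, then the finger opening in m, from 0 to 0.087. In form: [[[tx, ty, tz], yaw, hand], ...]. A call has 1 to 12 rows; each row is the pose to reach, as a shift and turn from the pose commanded when the call began, along the tool's axes at that moment; what a row does not reach only later rows make up. A row lasts 1/12 s, in which the tool goes at most 41.7 mm and 7.16 degrees, less where a joint would pass 70% of its speed; a pose out of reach is approached as far as the arm can. A call with a gripper value outside its range is refused whole. The fingers move at their own pace and stop on an object; "force" is the grip in N (left out, the last holds). Time passes only in rows, so rows that repeat a pose let the fingers close. It gives the time, the measured TCP pose, the force, the opening and the grip force at its end, in the units of the state.
- sense(): the state, without advancing time (a new reading comes with each control period).
- snapshot(name): name is "scene" or "top" or "wrist"; returns (picture, depth): 384x512x3 uint8, red, green, blue; 384x512 float32, mm along the optical axis (not along the pixel's ray), 0 where there is no reading.
- camera_info(name): a dict with "intrinsics" (3x3 intrinsics, pixels), "eye" and "orientation" of the camera in the world. Camera axes: x right, y down, z forward; pixel columns grow to the right and rows downward; lengths in mm; the calibration is good to about 2 mm. The wrist camera is an equidistant fisheye: a pixel r from the principal point sees the ray r / f radians off the axis. A picture is of the moment at which its call begins: read the wrist's pose just before it. camera_info takes no time and is no camera call; for the wrist camera it gives the pose at the moment of the call.
- finish_job(): hands the job in; it is judged then, once.
Trained networks look in the newest picture that a camera, given by its name, has taken for a name from the list of things; names that differ only in an ending like _2 or _b are one class to them, and where a whole thing is asked for, a point or a joint stands for the part that bears it (a point fixed in the world has none). Each returns a list of dicts, best first, with "conf" (0 to 1); they miss things now and then, are a little off and sometimes report something else, mostly with a low value. They report only what shows in the picture. A call takes as long as a camera call.
- spot_in(camera, thing): "centre" ([x, y, z] in mm, in the coordinates of the camera as it stood for that picture, good to about 4 mm: the middle of the surface that is visible of it).
- masks_of(camera, thing): "region" (384x512 bool, what is visible of it).
- pinpoint(camera, thing): "centre" ([x, y, z] in mm, in the coordinates of the camera as it stood for that picture, good to about 4 mm: a listed point, or the origin of a listed thing).
The state is a dict: "clock": time; "qpos": joint angles; "joint_velocities": joint speeds; "joint_efforts": joint torques, N m; "ee_pos": TCP position; "tcp_rot": TCP orientation; "force": force on the tool from outside, world axes, zero at the start; "ft_torque": the same for the moment, N m; "finger_gap": opening from 0.0 (shut) to 1.0 (fully open); "grip_force": force on a finger pad.
Only numpy, scipy, OpenCV 4.12 (cv2) and the standard library are available. Lean on these libraries where they do the work, as an engineer would, in place of code of your own. Each camera call takes 0.05 s, during which the arm holds its last target. There are 200 camera calls.

## Working session

There is one attempt and no reset: what is moved stays moved. The work goes in short steps, Python scripts to look and compute and a tool call to move; the robot and the scene stay as the last step left them, time stands still between calls to the robot, and variables do not carry over. Pictures are saved under pics/ and viewed, at most 10 in all, crops included, and the job is handed in when it is done.

Besides the shell and the picture viewer there is one more tool, called after "Emit:" by a JSON object that holds its "method" and its "body". step_arm: Moves the arm, as the interface text tells. Its arguments: {"type":"object","properties":{"motion":{"type":"array","items":{"type":"array"}},"force":{"type":"number"}},"required":["motion"]}

```bash
mkdir -p pics; cat > h.py <<'E'
from plant import *
import numpy as np, cv2
from scipy.spatial.transform import Rotation as R
def cam(n):
    c=camera_info(n); o=np.array(c["orientation"],float)
    M=o if o.shape==(3,3) else R.from_quat(o).as_matrix()
    return np.array(c["intrinsics"]),np.array(c["eye"],float),M
def w(n,p):
    K,e,M=cam(n); return e+M@np.array(p,float)
def tool(p):
    s=sense(); return R.from_quat(s["tcp_rot"]).inv().apply(np.array(p)-s["ee_pos"])
E
python3 - <<'E'
from h import *
np.set_printoptions(precision=3,suppress=True)
s=sense();print({k:np.round(v,3) for k,v in s.items()})
ims=[]
for n in("scene","top"):
    p,d=snapshot(n);ims.append(p);np.savez("pics/"+n,p=p,d=d)
    print(n,cam(n))
    for t in("boss_clip","plain_clip"):
        for r in pinpoint(n,t)[:2]: print(n,t,w(n,r["centre"]),r["conf"])
    for t in("tester","selector_grip","funnel","well","ear_defenders","water_bottle"):
        for r in pinpoint(n,t)[:1]: print(n,t,w(n,r["centre"]),r["conf"])
    for t in("selector",): 
        for r in spot_in(n,t)[:1]: print(n,t,w(n,r["centre"]),r["conf"])
cv2.imwrite("pics/a.png",ims[0][:,:,::-1]);cv2.imwrite("pics/b.png",ims[1][:,:,::-1])
print(sense()["clock"])
E
```

```text
{'clock': np.float64(0.0), 'qpos': array([-1.259,  0.333, -0.065,  1.461,  0.022,  1.35 , -0.089]), 'joint_velocities': array([-0.001,  0.   ,  0.001,  0.   , -0.001,  0.002, -0.001]), 'joint_efforts': array([  0.001, -62.327,   0.026, -38.988,  -0.061,   0.04 ,   0.   ]), 'ee_pos': array([205.271, 590.017, 291.455]), 'tcp_rot': array([ 0.167,  0.986, -0.001, -0.   ]), 'force': array([ 1.298, -0.032, -0.558]), 'ft_torque': array([ 0.009, -0.005,  0.008]), 'grip_force': np.float64(0.0), 'finger_gap': np.float64(1.001)}
scene (array([[397.555,   0.   , 252.788],
       [  0.   , 397.555, 190.514],
       [  0.   ,   0.   ,   1.   ]]), array([   7.696, -804.873,  752.282]), array([[ 0.88 , -0.25 ,  0.404],
       [-0.475, -0.473,  0.742],
       [ 0.006, -0.845, -0.535]]))
scene boss_clip [ 446.79  -175.091    0.371] 0.59
scene plain_clip [ 526.874 -307.929   -1.367] 0.86
scene tester [530.301  68.225   3.731] 0.62
scene selector_grip [593.198  59.289  93.583] 0.69
scene funnel [473.077  50.581  81.959] 0.71
scene well [472.327  51.884   9.228] 0.75
scene ear_defenders [455.93  394.942  -2.22 ] 0.74
scene water_bottle [516.153 543.189  -1.316] 0.96
scene selector [589.921  55.623  83.229] 0.69
top (array([[351.901,   0.   , 253.389],
       [  0.   , 351.901, 187.248],
       [  0.   ,   0.   ,   1.   ]]), array([ 428.624,  142.527, 1123.683]), array([[-0.016, -0.998,  0.064],
       [-1.   ,  0.016, -0.005],
       [ 0.004, -0.064, -0.998]]))
top boss_clip [ 444.552 -172.546   -3.404] 0.52
top plain_clip [ 520.886 -310.016   -3.158] 0.78
top tester [530.056  66.176  -5.892] 0.89
top selector_grip [592.133  61.823  97.843] 0.75
top funnel [ 444.37  -172.438   -2.114] 0.58
top well [473.404  56.252   7.532] 0.84
top ear_defenders [456.477 393.741  -2.723] 0.62
top water_bottle [517.406 545.171  -0.385] 0.91
top selector [590.577  73.346  96.888] 0.52
1.0
```

View pics/a.png

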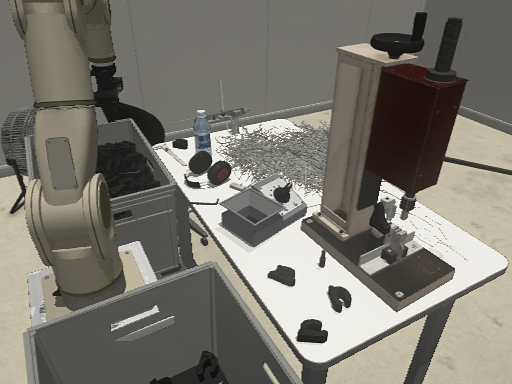

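View pics/b.png

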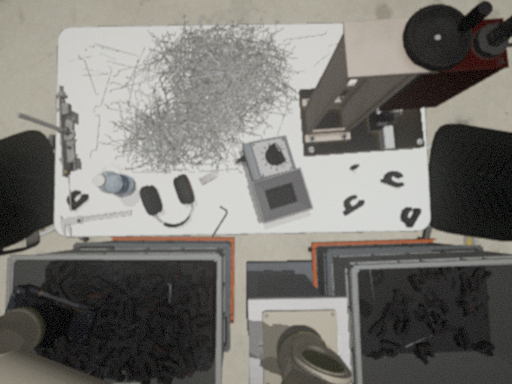

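```bash
python3 - <<'E'
from h import *
np.set_printoptions(precision=3,suppress=True)
a=np.load("pics/scene.npz");b=np.load("pics/top.npz")
c1=cv2.resize(a["p"][165:345,200:360],(500,562),interpolation=cv2.INTER_CUBIC)
t1=cv2.resize(b["p"][130:230,235:335],(300,300),interpolation=cv2.INTER_CUBIC)
t2=cv2.resize(b["p"][155:235,335:435],(300,240),interpolation=cv2.INTER_CUBIC)
im=np.zeros((562,800,3),np.uint8);im[:,:500]=c1;im[:300,500:]=t1;im[310:550,500:]=t2
cv2.imwrite("pics/c.png",im[:,:,::-1])
def pts(n,d):
    K,e,M=cam(n);v,u=np.mgrid[:384,:512];z=d
    P=np.stack([(u-K[0,2])/K[0,0]*z,(v-K[1,2])/K[1,1]*z,z],-1);return P@M.T+e
P=pts("top",b["d"]);Q=pts("scene",a["d"])
for nm,X in(("top",P),("scene",Q)):
    # loose things right of the tester
    m=(X[...,2]>6)&(X[...,2]<60)&(X[...,1]<-100)&(X[...,0]>380)&(X[...,0]<600)
    n,l,st,c=cv2.connectedComponentsWithStats(m.astype(np.uint8))
    for i in range(1,n):
        if st[i,4]>15:
            q=X[l==i];r=cv2.minAreaRect(q[:,:2].astype(np.float32));print(nm,st[i,4],c[i],r,np.percentile(q[:,2],[50,98]))
# panel & tester rim
m=(abs(P[...,0]-530)<150)&(abs(P[...,1]-60)<130)&(P[...,2]>30)&(P[...,2]<130)
q=P[m];n,l,st,c=cv2.connectedComponentsWithStats(m.astype(np.uint8));i=1+st[1:,4].argmax();print(cv2.minAreaRect(P[l==i][:,:2].astype(np.float32)))
# press obstacles in tall
m=(P[...,2]>130)&(P[...,0]<760)&(P[...,1]<150)&(P[...,1]>-400);q=P[m];print("tall",np.percentile(q,[1,50,99],0))
E
```

```text
top 37 [354.973 166.568] ((559.1030883789062, -181.67489624023438), (14.125872611999512, 13.146580696105957), 26.415987014770508) [30.88  54.872]
top 215 [393.13  178.772] ((522.0279541015625, -307.32855224609375), (67.49970245361328, 45.57167053222656), 67.38432312011719) [24.513 29.329]
top 220 [351.982 204.518] ((443.5228271484375, -170.0794219970703), (45.662994384765625, 72.1842269897461), 32.07318115234375) [20.352 32.43 ]
top 221 [410.398 214.973] ((404.1044006347656, -354.488037109375), (52.93025207519531, 50.609745025634766), 82.42460632324219) [24.1   29.806]
scene 80 [321.975 258.212] ((556.0901489257812, -188.9137420654297), (11.17619800567627, 15.094898223876953), 45.23295974731445) [28.762 54.045]
scene 362 [282.873 274.401] ((442.9060363769531, -175.4974822998047), (47.51871109008789, 73.89910888671875), 30.871889114379883) [19.583 31.427]
scene 387 [338.855 296.563] ((521.7006225585938, -311.56768798828125), (67.15559387207031, 46.69794845581055), 68.58486938476562) [23.922 28.681]
scene 442 [313.649 330.326] ((404.0696105957031, -360.514892578125), (54.352081298828125, 48.883216857910156), 83.60939025878906) [23.839 28.624]
((550.0752563476562, 88.6764144897461), (307.8533630371094, 173.10838317871094), 18.375797271728516)
tall [[  37.734 -307.806  142.029]
 [ 681.415 -139.312  518.314]
 [ 753.36   142.527 1123.683]]
```

View pics/c.png

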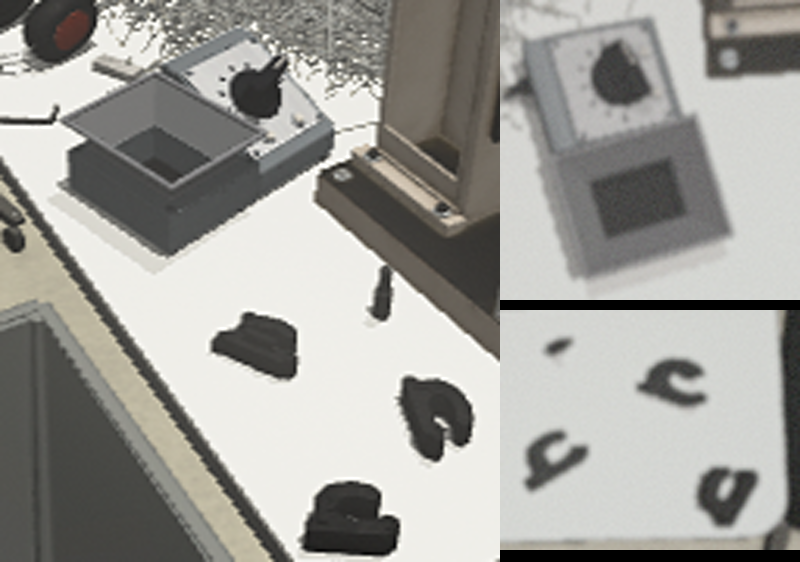

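```bash
python3 - <<'E'
from h import *
np.set_printoptions(precision=3,suppress=True)
K,e,M=cam("wrist");s=sense();r=R.from_quat(s["tcp_rot"])
print(K,tool(e),r.inv().as_matrix()@M)
for n in("scene","top"):
    d=np.load(f"pics/{n}.npz")["d"];K,e,M=cam(n);v,u=np.mgrid[:384,:512]
    P=np.stack([(u-K[0,2])/K[0,0]*d,(v-K[1,2])/K[1,1]*d,d],-1)@M.T+e
    for lo,hi in((20,110),(130,250),(250,500)):
        m=(d>0)&(P[...,2]>lo)&(P[...,2]<hi)&(P[...,0]>420)&(P[...,0]<1000)&(P[...,1]<(0 if lo<100 else 250))&(P[...,1]>-250)
        q=P[m]; print(n,lo,len(q),np.percentile(q,[0.5,5,95],0) if len(q) else '')
print("view TCP shift",tool([560,50,330]))
E
```

```text
[[297.319   0.    257.35 ]
 [  0.    297.319 195.979]
 [  0.      0.      1.   ]] [ 68.547  -0.232 -92.216] [[-0.    -0.969 -0.248]
 [ 1.    -0.     0.   ]
 [-0.    -0.248  0.969]]
scene 20 3905 [[ 422.794 -248.179   20.201]
 [ 435.783 -232.235   23.35 ]
 [ 739.409  -10.84   100.012]]
scene 130 3293 [[ 658.065 -247.003  130.571]
 [ 662.686 -232.223  135.061]
 [ 808.525  225.011  239.702]]
scene 250 6392 [[ 658.21  -249.249  252.246]
 [ 662.299 -241.497  271.954]
 [ 741.735  -36.106  485.965]]
top 20 3683 [[ 425.912 -247.286   20.564]
 [ 449.294 -227.872   29.773]
 [ 773.351  -12.102   89.667]]
top 130 3283 [[ 659.115 -237.231  130.219]
 [ 666.462 -154.447  132.672]
 [ 896.92   242.43   232.818]]
top 250 3787 [[ 659.461 -248.951  251.855]
 [ 663.105 -237.579  269.934]
 [ 736.065  -27.156  490.238]]
view TCP shift [-512.492 -393.773  -37.758]
```

Emit:
{"method": "step_arm", "body": {"motion": [[[0,0,-0.038],0,0.087],[[-0.5125,-0.394,-0.038],0,0.087],[[-0.5125,-0.394,-0.038],0,0.087],[[-0.5125,-0.394,-0.038],0,0.087],[[-0.5125,-0.394,-0.038],0,0.087],[[-0.5125,-0.394,-0.038],0,0.087],[[-0.5125,-0.394,-0.038],0,0.087],[[-0.5125,-0.394,-0.038],0,0.087],[[-0.5125,-0.394,-0.038],0,0.087],[[-0.5125,-0.394,-0.038],0,0.087],[[-0.5125,-0.394,-0.038],0,0.087],[[-0.5125,-0.394,-0.038],0,0.087]]}}

```text
clock: 2.0
ee_pos: [457.5, 205.1, 330.7]
tcp_rot: [0.167, 0.986, 0.0, 0.0]
force: [1.2, 1.5, -0.2]
finger_gap: 0.999
grip_force: 0.0
```

Emit:
{"method": "step_arm", "body": {"motion": [[[-0.147,-0.113,0],0,0.087],[[-0.147,-0.113,0],0,0.087],[[-0.147,-0.113,0],0,0.087],[[-0.147,-0.113,0],0,0.087],[[-0.147,-0.113,0],0,0.087],[[-0.147,-0.113,0],0,0.087],[[-0.147,-0.113,0],0,0.087]]}}

```text
clock: 2.58
ee_pos: [558.7, 51.0, 330.1]
tcp_rot: [0.168, 0.986, -0.0, -0.0]
force: [0.2, -0.5, -0.2]
finger_gap: 0.998
grip_force: 0.0
```

```bash
cat > look.py <<'E'
from h import *
import sys
np.set_printoptions(precision=2,suppress=True)
p,d=snapshot("wrist");K,e,M=cam("wrist");np.savez("pics/wr",p=p,d=d,K=K,e=e,M=M)
for t in sys.argv[2:]:
    for r in pinpoint("wrist",t)[:1]: print(t,w("wrist",r["centre"]),round(r["conf"],2))
cv2.imwrite(f"pics/{sys.argv[1]}.png",cv2.resize(p,(768,576),interpolation=cv2.INTER_CUBIC)[:,:,::-1])
s=sense();print(s["clock"],s["ee_pos"],s["tcp_rot"],s["qpos"])
def cloud(d):
    v,u=np.mgrid[:384,:512];x=(u-K[0,2])/K[0,0];y=(v-K[1,2])/K[1,1];th=np.hypot(x,y)+1e-9
    k=np.tan(th)/th
    return np.stack([x*k*d,y*k*d,d],-1)@M.T+e
P=cloud(d);ok=d>0
np.save("pics/P.npy",P)
E
python3 look.py d selector_grip funnel well tester; python3 - <<'E'
from h import *
np.set_printoptions(precision=3,suppress=True)
P=np.load("pics/P.npy");z=P[...,2]
# panel plane: points at 55..90 near knob
th=np.radians(108.5);xt=np.array([np.cos(th),np.sin(th)]);yt=np.array([-xt[1],xt[0]])
c=np.array([592,60.]);a=(P[...,:2]-c)@xt;b=(P[...,:2]-c)@yt
r=np.hypot(a,b);m=(r>33)&(abs(b)<45)&(abs(a)<55)&(z>30)&(z<120)
q=P[m];A=np.c_[q[:,:2]-c,np.ones(len(q))];k=np.ones(len(q),bool)
for _ in range(5):
    co=np.linalg.lstsq(A[k],q[k,2],rcond=None)[0];res=q[:,2]-A@co;k=abs(res)<2.5
n=np.array([-co[0],-co[1],1]);n/=np.linalg.norm(n)
print("plane",co,k.sum(),"tilt",np.degrees(np.arccos(n[2])),"az upslope",np.degrees(np.arctan2(co[1],co[0])))
h=(P-[*c,co[2]])@n
m=(h>25)&(h<55)&(r<70);q=P[m];print(m.sum(),np.median(h[m]),np.percentile(h[m],[5,95]))
up=np.array([co[0],co[1],0]);up=up-(up@n)*n;up/=np.linalg.norm(up);lf=np.cross(n,up)
o=np.array([*c,co[2]]);U=np.c_[(q-o)@lf,(q-o)@up].astype(np.float32)
print(cv2.minAreaRect(U),"left,up centre",U.mean(0));print("lf",lf,"up",up,"n",n)
# funnel rim
m=(abs(z-84)<5)&(np.hypot(P[...,0]-473,P[...,1]-53)<110)&(h<-0)|((abs(z-84)<5)&(np.hypot(P[...,0]-473,P[...,1]-53)<70))
print("rim",cv2.minAreaRect(P[m][:,:2].astype(np.float32)),m.sum())
E
```

```text
selector_grip [592.3   60.62  98.19] 0.96
well [469.74  60.34   9.03] 0.85
tester [522.1   75.64   3.91] 0.92
2.8333 [558.07  53.41 330.34] [ 0.17  0.99  0.   -0.  ] [-0.57  0.17  0.45  1.6  -0.08  1.39  1.13]
plane [-0.161  0.539 58.395] 2486 tilt 29.380774417999387 az upslope 106.62802268354548
1344 40.497821106992546 [26.504 44.785]
((5.414131164550781, 26.214839935302734), (35.2680549621582, 142.2616729736328), 59.084537506103516) left,up centre [11.62  21.678]
lf [-0.958 -0.286  0.   ] up [-0.249  0.835  0.491] n [ 0.14  -0.47   0.871]
rim ((490.6346435546875, 63.1964225769043), (175.33358764648438, 149.70310974121094), 15.677603721618652) 3154
```

View pics/d.png

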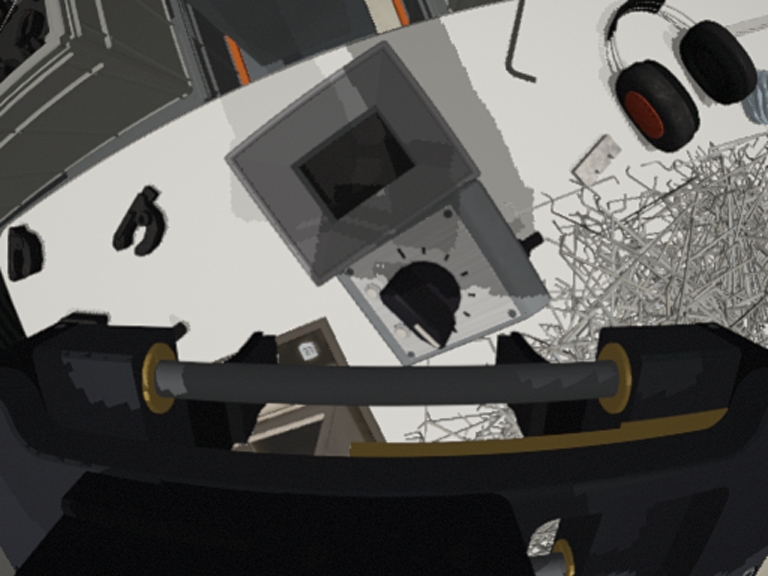

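```bash
cat > ortho.py <<'E'
from h import *
import sys
W=np.load("pics/wr.npz");K,e,M=W["K"],W["e"],W["M"]
th=np.radians(108.5);t=np.radians(28)
xt=np.array([np.cos(th),np.sin(th),0]);yt=np.array([-xt[1],xt[0],0]);zz=np.array([0,0,1.])
up=np.cos(t)*xt+np.sin(t)*zz;n=-np.sin(t)*xt+np.cos(t)*zz
g=np.array([float(v) for v in sys.argv[2:5]])
out=[]
for h in(12,-32):
    v,u=np.mgrid[:480,:400]
    X=g+h*n+((200-u)*.3)[...,None]*yt+((240-v)*.3)[...,None]*up
    c=(X-e)@M;rr=np.hypot(c[...,0],c[...,1]);a=np.arctan2(rr,c[...,2])
    mx=(K[0,2]+K[0,0]*a*c[...,0]/rr).astype(np.float32);my=(K[1,2]+K[1,1]*a*c[...,1]/rr).astype(np.float32)
    im=cv2.remap(W["p"],mx,my,cv2.INTER_CUBIC);cv2.circle(im,(200,240),3,(255,0,0),-1);out.append(im)
cv2.imwrite(f"pics/{sys.argv[1]}.png",np.hstack(out)[:,:,::-1])
E
python3 ortho.py e 592.3 60.6 97
```

```text
(no output)
```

View pics/e.png

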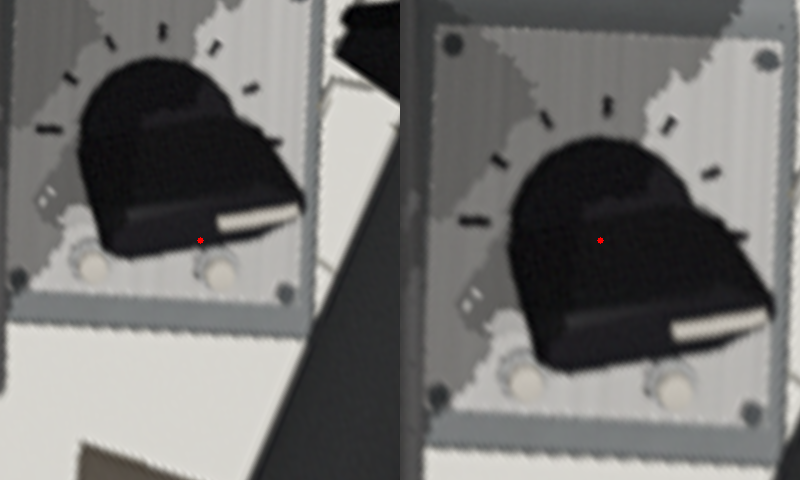

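```bash
python3 - <<'E'
from h import *
np.set_printoptions(precision=3,suppress=True)
P=np.load("pics/P.npy");p=np.load("pics/wr.npz")["p"]
th=np.radians(106.5);t=np.radians(28)
xt=np.array([np.cos(th),np.sin(th),0]);yt=np.array([-xt[1],xt[0],0]);zz=np.array([0,0,1.])
up=np.cos(t)*xt+np.sin(t)*zz;n=-np.sin(t)*xt+np.cos(t)*zz
g=np.array([592.3,60.6,97]);o=g-32*n
U=np.stack([-(P-o)@yt,(P-o)@up,(P-o)@n],-1)
r=np.hypot(U[...,0],U[...,1])
m=(r>32)&(r<45)&(abs(U[...,2])<8);print("panel h",np.median(U[m][:,2]))
for lo in(36,39,41):
    m=(r<45)&(U[...,2]>lo)&(U[...,2]<52);q=U[m].astype(np.float32)
    c=q.mean(0);ev,V=np.linalg.eigh(np.cov(q[:,:2].T));print(lo,m.sum(),c,"ang",np.degrees(np.arctan2(V[1,1],V[0,1])),cv2.minAreaRect(q[:,:2]),np.percentile(q[:,2],[50,95]))
# funnel: rim by level set z 80..90 near, exclude panel side
z=P[...,2];f=(z>79)&(z<92);a=(P[...,:2]-[471,57])@xt[:2];b=(P[...,:2]-[471,57])@yt[:2]
m=f&(abs(a)<90)&(abs(b)<72);print("rim a",np.percentile(a[m],[1,99]),"b",np.percentile(b[m],[1,99]),cv2.minAreaRect(P[m][:,:2].astype(np.float32)))
# well floor
m=(z<25)&(abs(a)<45)&(abs(b)<32);q=P[m][:,:2].astype(np.float32);print("well",m.sum(),np.median(z[m]) if m.any() else '',cv2.minAreaRect(q) if m.any() else '')
# column points
m=(z>100)&(z<300)&(P[...,0]>630)&(P[...,1]<60)
q=P[m];print("col",np.percentile(q,[1,99],0) if len(q) else '')
Q=np.load("pics/top.npz")["d"];K,e,M=cam("top");v,u=np.mgrid[:384,:512]
T=np.stack([(u-K[0,2])/K[0,0]*Q,(v-K[1,2])/K[1,1]*Q,Q],-1)@M.T+e
for lo,hi in((100,150),(150,200),(200,300),(300,500)):
    m=(T[...,2]>lo)&(T[...,2]<hi)&(T[...,0]>600)&(T[...,0]<760)&(T[...,1]<60)&(T[...,1]>-200);print(lo,m.sum(),np.percentile(T[m],[1,99],0) if m.any() else '')
E
```

```text
panel h -0.7846078340036535Traceback (most recent call last):
  File "<stdin>", line 13, in <module>
cv2.error: OpenCV(4.12.0) /io/opencv/modules/imgproc/src/convhull.cpp:143: error: (-215:Assertion failed) total >= 0 && (depth == CV_32F || depth == CV_32S) in function 'convexHull'
```

```bash
python3 - <<'E'
from h import *
np.set_printoptions(precision=3,suppress=True)
P=np.load("pics/P.npy")
th=np.radians(106.5);t=np.radians(28)
xt=np.array([np.cos(th),np.sin(th),0]);yt=np.array([-xt[1],xt[0],0]);zz=np.array([0,0,1.])
up=np.cos(t)*xt+np.sin(t)*zz;n=-np.sin(t)*xt+np.cos(t)*zz
g=np.array([592.3,60.6,97]);o=g-32*n
U=np.stack([-(P-o)@yt,(P-o)@up,(P-o)@n],-1)
r=np.hypot(U[...,0],U[...,1])
for lo in(36,39,41):
    m=(r<45)&(U[...,2]>lo)&(U[...,2]<52);q=np.ascontiguousarray(U[m][:,:2].astype(np.float32))
    ev,V=np.linalg.eigh(np.cov(q.T));print(lo,m.sum(),q.mean(0),"ang",np.degrees(np.arctan2(V[1,1],V[0,1])),cv2.minAreaRect(q))
z=P[...,2];f=(z>79)&(z<92);a=(P[...,:2]-[471,57])@xt[:2];b=(P[...,:2]-[471,57])@yt[:2]
m=f&(abs(a)<90)&(abs(b)<72);print("rim a",np.percentile(a[m],[1,99]),"b",np.percentile(b[m],[1,99]),cv2.minAreaRect(P[m][:,:2].astype(np.float32)))
m=(z<25)&(abs(a)<45)&(abs(b)<32);print("well",m.sum(),np.median(z[m]),cv2.minAreaRect(P[m][:,:2].astype(np.float32)))
Q=np.load("pics/top.npz")["d"];K,e,M=cam("top");v,u=np.mgrid[:384,:512]
T=np.stack([(u-K[0,2])/K[0,0]*Q,(v-K[1,2])/K[1,1]*Q,Q],-1)@M.T+e
S=np.load("pics/scene.npz")["d"];K,e,M=cam("scene")
S=np.stack([(u-K[0,2])/K[0,0]*S,(v-K[1,2])/K[1,1]*S,S],-1)@M.T+e
for X in(T,S):
  for lo,hi in((100,150),(150,200),(200,300),(300,500)):
    m=(X[...,2]>lo)&(X[...,2]<hi)&(X[...,0]>600)&(X[...,0]<760)&(X[...,1]<60)&(X[...,1]>-200);print(lo,m.sum(),np.percentile(X[m],[1,99],0).round() if m.any() else '')
E
```

```text
36 755 [-1.289  6.271] ang -167.78660159433426 ((1.1655731201171875, 5.296642303466797), (63.50539779663086, 16.78477668762207), 11.331842422485352)
39 656 [-1.24   5.506] ang -167.5190661261868 ((1.2001266479492188, 5.222957611083984), (63.47722625732422, 16.53382682800293), 12.165749549865723)
41 561 [-0.728  4.868] ang -167.4275784854741 ((1.1804065704345703, 5.039961814880371), (61.70100402832031, 16.291778564453125), 13.354348182678223)
rim a [-79.111  74.521] b [-69.927  66.148] ((473.9587097167969, 55.29151153564453), (138.99481201171875, 155.90045166015625), 15.855731010437012)
well 2744 9.797855375233752 ((470.20635986328125, 55.48529052734375), (61.539451599121094, 87.53678894042969), 16.43446922302246)
100 307 [[ 659. -155.  101.]
 [ 750.  -26.  149.]]
150 353 [[ 659. -155.  151.]
 [ 750.  -26.  199.]]
200 972 [[ 659. -193.  202.]
 [ 749.  -26.  299.]]
300 2507 [[ 660. -198.  303.]
 [ 744.  -26.  498.]]
100 767 [[ 656. -195.  100.]
 [ 755.  -33.  149.]]
150 887 [[ 659. -172.  150.]
 [ 744.  -34.  200.]]
200 1657 [[ 659. -195.  201.]
 [ 744.  -34.  299.]]
300 3845 [[ 659. -199.  302.]
 [ 744.  -34.  496.]]
```

Emit:
{"method": "step_arm", "body": {"motion": [[[-0.0275,0.021,0],7.1,0.06],[[-0.0275,0.021,0],14.2,0.06],[[-0.0275,0.021,0],21.3,0.06],[[-0.0275,0.021,0],28.4,0.06],[[-0.0275,0.021,0],35.5,0.06],[[-0.0275,0.021,0],42.6,0.06],[[-0.0275,0.021,0],49.7,0.06],[[-0.0275,0.021,0],56.8,0.06],[[-0.0275,0.021,0],63.9,0.06],[[-0.0275,0.021,0],71.0,0.06],[[-0.0275,0.021,0],78.1,0.06],[[-0.0275,0.021,0],85.0,0.06]]}}

```text
clock: 3.83
ee_pos: [591.0, 63.9, 330.3]
tcp_rot: [0.79, 0.613, 0.0, -0.0]
force: [-0.9, -0.1, -0.0]
finger_gap: 0.693
grip_force: 0.0
```

Emit:
{"method": "step_arm", "body": {"motion": [[[0,0,0],7.1,0.045],[[0,0,0.02],14.2,0.045],[[0,0,0.05],21.3,0.045],[[0,0,0.08],28.4,0.045],[[0,0,0.1],35.5,0.045],[[0,0,0.1],42.6,0.045],[[0,0,0.1],48.6,0.045],[[0,0,0.1],48.6,0.045],[[0,0,0.1],48.6,0.045]]}}

```text
clock: 4.58
ee_pos: [591.2, 63.7, 230.3]
tcp_rot: [0.971, 0.238, 0.0, -0.0]
force: [-0.3, 0.3, 0.2]
finger_gap: 0.517
grip_force: 0.0
```

```bash
cat > st.py <<'E'
from h import *
import sys
s=sense();T=R.from_quat(s["tcp_rot"]).as_matrix()
print(s["clock"],s["ee_pos"].round(1) if hasattr(s["ee_pos"],"round") else s["ee_pos"],"closeaz",np.degrees(np.arctan2(T[1,1],T[0,1])).round(1),"gap",s["finger_gap"],np.round(s["force"],1),np.round(s["qpos"],2))
if len(sys.argv)>3: print("shift",tool([float(v) for v in sys.argv[1:4]]).round(1))
E
python3 st.py 591 64.5 166
```

```text
4.5833 [591.2  63.7 230.3] closeaz -62.5 gap 0.5165310415594833 [-0.3  0.3  0.2] [-0.78  0.37  0.75  1.66 -0.27  1.22 -1.06]
shift [ 0.2 -0.8 64.3]
```

Emit:
{"method": "step_arm", "body": {"motion": [[[0,-0.001,0.03],0,0.045],[[0,-0.001,0.045],0,0.045],[[0,-0.001,0.055],0,0.045],[[0,-0.001,0.064],0,0.045],[[0,-0.001,0.064],0,0.045]]}}

```text
clock: 5.0
ee_pos: [590.3, 63.9, 165.0]
tcp_rot: [0.972, 0.236, -0.001, -0.0]
force: [-0.2, -0.7, 0.7]
finger_gap: 0.52
grip_force: 0.0
```

Emit:
{"method": "step_arm", "body": {"motion": [[[0,0,0],0,0.015],[[0,0,0],0,0.015],[[0,0,0],0,0.015],[[0,0,0],0,0.015],[[0,0,0],0,0.015]], "force": 25}}

```text
clock: 5.42
ee_pos: [592.5, 60.8, 167.4]
tcp_rot: [0.972, 0.234, 0.002, 0.002]
force: [7.6, -5.6, -4.8]
finger_gap: 0.239
grip_force: 23.3
```

Emit:
{"method": "step_arm", "body": {"motion": [[[0,0,0],-5,0.01],[[0,0,0],-10,0.01],[[0,0,0],-15,0.01],[[0,0,0],-20,0.01],[[0,0,0],-25,0.01],[[0,0,0],-30,0.01],[[0,0,0],-35,0.01],[[0,0,0],-40,0.01]], "force": 30}}

```text
clock: 6.08
ee_pos: [593.0, 60.1, 168.5]
tcp_rot: [0.833, 0.554, 0.002, 0.003]
force: [4.4, -9.8, 7.0]
finger_gap: 0.214
grip_force: 29.4
```

Emit:
{"method": "step_arm", "body": {"motion": [[[0,0,0],-6,0.01],[[0,0,0],-12,0.01],[[0,0,0],-18,0.01],[[0,0,0],-24,0.01],[[0,0,0],-30,0.01],[[0,0,0],-36,0.01],[[0,0,0],-42,0.01],[[0,0,0],-48,0.01],[[0,0,0],-54,0.01],[[0,0,0],-60,0.01],[[0,0,0],-66,0.01],[[0,0,0],-72,0.01]]}}

```text
clock: 7.08
ee_pos: [592.3, 61.6, 167.9]
tcp_rot: [0.347, 0.938, 0.0, 0.002]
force: [2.0, -6.0, 3.4]
finger_gap: 0.211
grip_force: 32.6
```

```bash
python3 st.py
```

```text
7.0833 [592.3  61.6 167.9] closeaz 49.4 gap 0.21143965283639868 [ 2.  -6.   3.4] [-0.47  0.37  0.35  1.71 -0.14  1.08  0.79]
```

Open, rise and look.

Emit:
{"method": "step_arm", "body": {"motion": [[[0,0,0],0,0.03],[[0,0,0],0,0.045],[[0,0,0],0,0.05],[[0,0,0],0,0.055],[[0,0,-0.02],0,0.055],[[0,0,-0.06],0,0.06],[[0,0,-0.1],0,0.07],[[0.0,0,-0.14],0,0.087],[[-0.01,0.0,-0.16],0,0.087],[[-0.02,0.0,-0.16],0,0.087]]}}

```text
clock: 7.92
ee_pos: [607.5, 51.4, 332.2]
tcp_rot: [0.348, 0.938, 0.003, 0.003]
force: [0.6, -0.2, -0.1]
finger_gap: 0.884
grip_force: 0.0
```

```bash
python3 look.py f selector_grip; sed -i 's/108.5/106.5/' ortho.py; python3 ortho.py g 591.5 62.5 98; python3 - <<'E'
from h import *
P=np.load("pics/P.npy")
th=np.radians(106.5);t=np.radians(28)
xt=np.array([np.cos(th),np.sin(th),0]);yt=np.array([-xt[1],xt[0],0]);zz=np.array([0,0,1.])
up=np.cos(t)*xt+np.sin(t)*zz;n=-np.sin(t)*xt+np.cos(t)*zz
g=np.array([591.5,62.5,98]);o=g-32*n
U=np.stack([-(P-o)@yt,(P-o)@up,(P-o)@n],-1);r=np.hypot(U[...,0],U[...,1])
for lo in(36,39,41):
    m=(r<45)&(U[...,2]>lo)&(U[...,2]<52);print(lo,m.sum(),cv2.minAreaRect(np.ascontiguousarray(U[m][:,:2].astype(np.float32))))
E
```

```text
selector_grip [588.68  58.93  92.65] 0.78
8.0167 [606.72  49.75 326.6 ] [0.35 0.94 0.   0.  ] [-0.47  0.29  0.39  1.48 -0.11  1.4   0.78]
36 701 ((-1.8677682876586914, -1.60821533203125), (17.282033920288086, 63.28092956542969), 29.01399803161621)
39 656 ((-1.872077465057373, -1.6122322082519531), (17.28058624267578, 63.279197692871094), 29.07649803161621)
41 541 ((-1.589345932006836, -0.909027099609375), (16.285146713256836, 59.31817626953125), 30.016841888427734)
```

View pics/g.png

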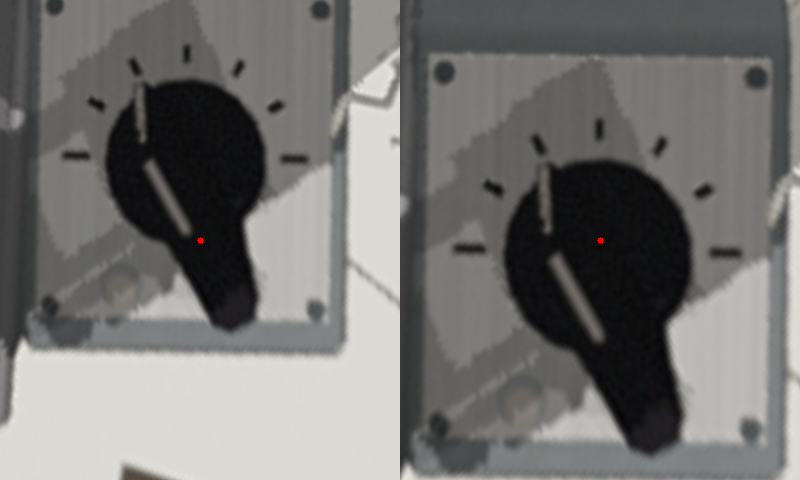

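Emit:
{"method": "step_arm", "body": {"motion": [[[0.027,-0.032,0],0,0.087],[[0.054,-0.064,0],3,0.087],[[0.083,-0.098,0],8,0.087],[[-0.08,-0.296,0.02],13,0.087],[[-0.08,-0.296,0.04],18.4,0.087],[[-0.08,-0.296,0.06],18.4,0.087],[[-0.08,-0.296,0.075],18.4,0.087],[[-0.08,-0.296,0.075],18.4,0.087],[[-0.08,-0.296,0.075],18.4,0.087],[[-0.08,-0.296,0.075],18.4,0.087],[[-0.08,-0.296,0.075],18.4,0.087]]}}

```text
clock: 8.93
ee_pos: [470.4, -229.4, 248.0]
tcp_rot: [0.497, 0.868, -0.002, -0.002]
force: [0.6, 0.1, -0.6]
finger_gap: 1.0
grip_force: 0.0
```

```bash
python3 look.py i boss_clip plain_clip; cat > clip.py <<'E'
from h import *
P=np.load("pics/P.npy");z=P[...,2]
for lo,hi in((5,45),(12,45),(20,45)):
    m=(z>lo)&(z<hi)&(np.hypot(P[...,0]-443,P[...,1]+173)<60)
    q=np.ascontiguousarray(P[m][:,:2].astype(np.float32));print(lo,m.sum(),cv2.minAreaRect(q),np.percentile(z[m],[50,98]))
E
python3 clip.py;python3 st.py 443 -173 150
```

```text
boss_clip [ 448.09 -171.77    0.65] 0.57
plain_clip [ 526.93 -304.93    2.41] 0.74
9.0833 [ 473.   -224.45  250.2 ] [ 0.49  0.87 -0.   -0.  ] [-0.23  0.15  0.65  1.81 -0.09  1.21  0.98]
5 1638 ((444.19525146484375, -170.92318725585938), (45.52367401123047, 73.77346801757812), 32.32229995727539) [21.44743065 32.22979454]
12 1614 ((444.2520446777344, -170.94952392578125), (45.49384689331055, 73.74624633789062), 32.145450592041016) [21.47473996 32.22989924]
20 1425 ((446.6780090332031, -174.3764190673828), (45.191810607910156, 66.14132690429688), 30.327678680419922) [21.66848174 32.25396534]
9.0833 [ 473.  -224.4  250.2] closeaz 30.8 gap 0.9994712876791796 [-0.5 -0.2 -0.7] [-0.23  0.15  0.65  1.81 -0.09  1.21  0.98]
shift [ 59.4   0.7 100.3]
```

View pics/i.png

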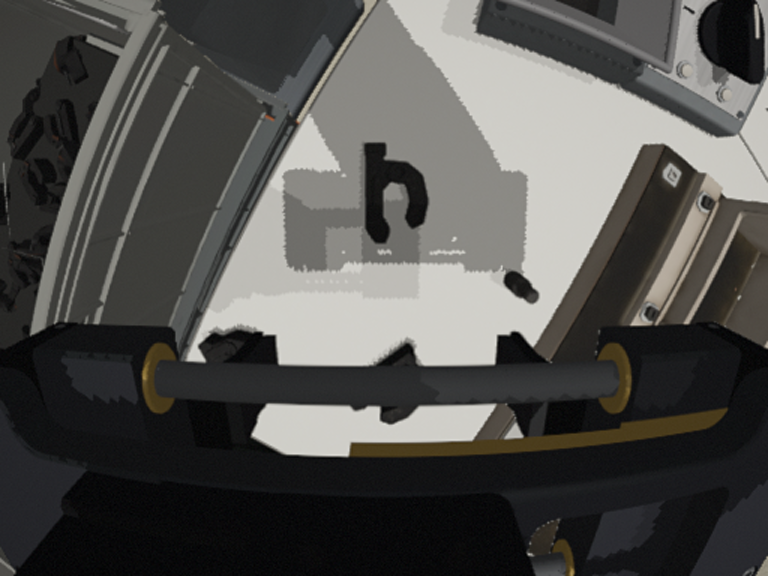

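Emit:
{"method": "step_arm", "body": {"motion": [[[0.03,0.002,0.02],-1.2,0.087],[[0.0605,0.0025,0.05],-1.2,0.087],[[0.0605,0.0025,0.085],-1.2,0.087],[[0.0605,0.0025,0.12],-1.2,0.087],[[0.0605,0.0025,0.15],-1.2,0.087],[[0.0605,0.0025,0.165],-1.2,0.087],[[0.0605,0.0025,0.174],-1.2,0.087],[[0.0605,0.0025,0.174],-1.2,0.087]]}}

```text
clock: 9.75
ee_pos: [443.8, -170.9, 75.9]
tcp_rot: [0.484, 0.875, -0.0, -0.001]
force: [-0.2, -0.5, 0.7]
finger_gap: 1.001
grip_force: 0.0
```

```bash
python3 st.py 444.2 -171 76
```

```text
9.75 [ 443.8 -170.9   75.9] closeaz 32.1 gap 1.0012971801530082 [-0.2 -0.5  0.7] [-0.24  0.29  0.57  2.09 -0.21  0.82  1.02]
shift [-0.3  0.3 -0.1]
```

Emit:
{"method": "step_arm", "body": {"motion": [[[0,0,0],0,0.03],[[0,0,0],0,0.03],[[0,0,0],0,0.03],[[0,0,0],0,0.03],[[0,0,0],0,0.03],[[0,0,0],0,0.03],[[0,0,-0.01],0,0.03],[[0,0,-0.03],0,0.03],[[0,0,-0.06],0,0.03],[[0,0,-0.1],0,0.03],[[0,0,-0.134],0,0.03],[[0,0,-0.134],0,0.03]], "force": 12}}

```text
clock: 10.75
ee_pos: [446.8, -173.8, 218.1]
tcp_rot: [0.485, 0.874, 0.002, 0.004]
force: [0.8, -0.6, 0.4]
finger_gap: 0.349
grip_force: 0.0
```

```bash
python3 st.py 470.2 55.5 210; python3 look.py j; python3 - <<'E'
from h import *
p=np.load("pics/wr.npz")["p"];cv2.imwrite("pics/k.png",cv2.resize(p[190:330,130:390],None,fx=3,fy=3)[:,:,::-1])
E
```

```text
10.75 [ 446.8 -173.8  218.1] closeaz 32.0 gap 0.34897266307142244 [ 0.8 -0.6  0.4] [-0.32  0.05  0.62  1.96 -0.04  1.13  0.87]
shift [182.2 141.1   8.2]
10.8 [ 446.   -173.14  215.21] [0.48 0.87 0.   0.  ] [-0.32  0.05  0.62  1.97 -0.04  1.12  0.87]
```

View pics/k.png

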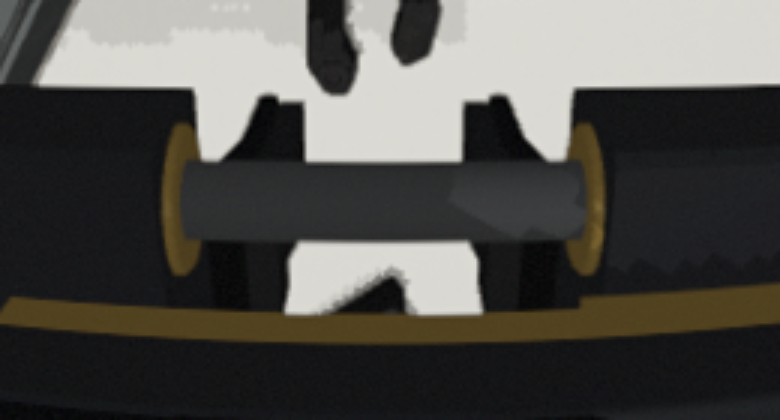

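```bash
python3 - <<'E'
from h import *
P=np.load("pics/P.npy");z=P[...,2];d=np.load("pics/wr.npz")["d"]
m=((z>6)&(z<45)&(d>0)&(np.hypot(P[...,0]-443,P[...,1]+150)<110)).astype(np.uint8)
n,l,st,c=cv2.connectedComponentsWithStats(m)
for i in range(1,n):
    if st[i,4]>100:
        q=P[l==i];print(st[i],cv2.minAreaRect(np.ascontiguousarray(q[:,:2].astype(np.float32))),np.percentile(q[:,2],[2,50,98]))
p,d=snapshot("top");K,e,M=cam("top");v,u=np.mgrid[:384,:512]
X=np.stack([(u-K[0,2])/K[0,0]*d,(v-K[1,2])/K[1,1]*d,d],-1)@M.T+e
for n in("top","scene"):
    if n=="scene":snapshot("scene")
    for t in("boss_clip","plain_clip"):
        for r in pinpoint(n,t)[:1]: print(n,t,w(n,r["centre"]),r["conf"])
E
```

```text
[ 232  149   45   73 1883] ((441.7744445800781, -172.35963439941406), (44.84551239013672, 73.66044616699219), 31.52574920654297) [ 8.57634822 17.61277789 28.55150854]
top boss_clip [ 443.45955294 -171.22146757   -1.67727491] 0.52
top plain_clip [ 5.21730607e+02 -3.09120823e+02 -5.02564912e-01] 0.51
scene boss_clip [ 446.49227781 -173.32615019    0.53588897] 0.98
scene plain_clip [ 5.27117377e+02 -3.09773067e+02  1.86048794e-01] 0.77
```

Emit:
{"method": "step_arm", "body": {"motion": [[[0,0,0.01],0,0.08],[[0,0,0.02],0,0.08],[[0,0,0.03],0,0.08],[[0,0,0.04],0,0.08],[[0,0,0.05],0,0.08],[[0,0,0.06],0,0.08],[[0,0,0.07],0,0.08],[[0,0,0.08],0,0.08]]}}

```text
clock: 11.77
ee_pos: [444.3, -172.5, 130.1]
tcp_rot: [0.485, 0.875, -0.0, -0.0]
force: [0.5, 0.4, 0.3]
finger_gap: 0.862
grip_force: 0.0
```

Emit:
{"method": "step_arm", "body": {"motion": [[[0,0,0.02],0,0.08],[[0,0,0.04],0,0.08],[[0,0,0.054],0,0.08],[[0,0,0.054],0,0.08],[[0,0,0.054],0,0.03],[[0,0,0.054],0,0.03],[[0,0,0.054],0,0.03],[[0,0,0.054],0,0.03],[[0,0,0.054],0,0.03],[[0,0,0.054],0,0.03],[[0,0,0.054],0,0.03],[[0,0,0.054],0,0.03]]}}

```text
clock: 12.77
ee_pos: [444.6, -172.5, 77.5]
tcp_rot: [0.485, 0.875, 0.0, 0.0]
force: [-0.8, 0.4, 4.6]
finger_gap: 0.522
grip_force: 12.1
```

Emit:
{"method": "step_arm", "body": {"motion": [[[0,0,-0.02],0,0.03],[[0,0,-0.05],0,0.03],[[0,0,-0.09],0,0.03],[[0.01,0.008,-0.13],3,0.03],[[0.035,0.028,-0.13],6,0.03],[[0.06,0.048,-0.13],9,0.03],[[0.085,0.068,-0.13],12,0.03],[[0.11,0.088,-0.13],15,0.03],[[0.135,0.108,-0.13],15.7,0.03],[[0.16,0.128,-0.13],15.7,0.03],[[0.18,0.1425,-0.13],15.7,0.03],[[0.18,0.1425,-0.13],15.7,0.03]]}}

```text
clock: 13.77
ee_pos: [469.6, 61.0, 207.0]
tcp_rot: [0.597, 0.802, 0.0, -0.0]
force: [-0.1, -0.2, -1.4]
finger_gap: 0.518
grip_force: 12.0
```

```bash
python3 st.py 470.2 55.5 136; python3 look.py l; python3 - <<'E'
from h import *
p=np.load("pics/wr.npz")["p"];cv2.imwrite("pics/m.png",cv2.resize(p[60:330,100:420],(640,540))[:,:,::-1])
P=np.load("pics/P.npy");z=P[...,2];a=np.hypot(P[...,0]-470,P[...,1]-55)<60
m=a&(z>95)&(z<170);q=P[m];print(m.sum(),np.percentile(q,[2,50,98],0) if m.any() else '')
E
```

```text
13.7667 [469.6  61.  207. ] closeaz 16.7 gap 0.5176804462508141 [-0.1 -0.2 -1.4] [-0.62  0.06  0.41  1.98 -0.03  1.11  0.09]
shift [-5.6 -1.1 71. ]
13.8167 [469.63  58.22 207.  ] [ 0.6  0.8 -0.  -0. ] [-0.62  0.06  0.41  1.98 -0.03  1.11  0.1 ]
5819 [[437.385958    28.36428854 134.23834906]
 [460.18697809  70.72962747 149.86066192]
 [493.39183208  88.16214472 164.8613593 ]]
```

View pics/m.png

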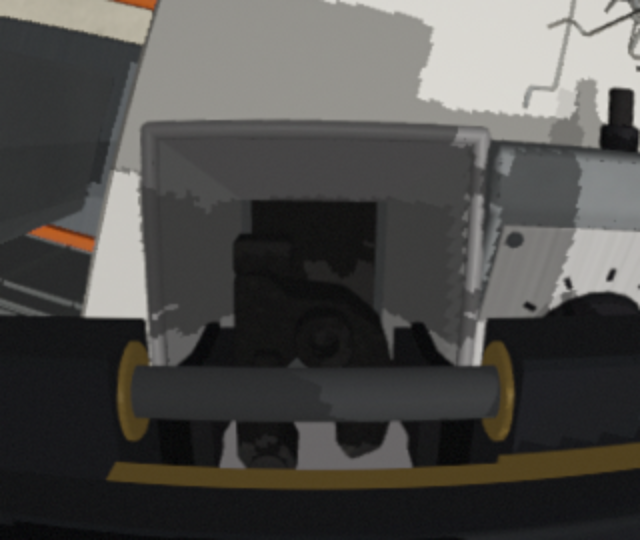

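Emit:
{"method": "step_arm", "body": {"motion": [[[-0.004,0,0.01],0,0.03],[[-0.004,0,0.025],0,0.03],[[-0.004,0,0.04],0,0.03],[[-0.004,0,0.055],0,0.03],[[-0.004,0,0.064],0,0.03],[[-0.004,0,0.068],0,0.03],[[-0.004,0,0.068],0,0.03],[[-0.004,0,0.068],0,0.03],[[-0.004,0,0.068],0,0.03]]}}

```text
clock: 14.57
ee_pos: [471.4, 51.7, 139.9]
tcp_rot: [0.6, 0.8, 0.0, 0.0]
force: [-0.3, -0.0, -0.2]
finger_gap: 0.52
grip_force: 12.0
```

```bash
python3 st.py 470.2 55.5 139
```

```text
14.5667 [471.4  51.7 139.9] closeaz 16.3 gap 0.5198827959850657 [-0.3 -0.  -0.2] [-0.6   0.15  0.42  2.04 -0.08  0.96  0.15]
shift [ 4.  -0.1  0.9]
```

Emit:
{"method": "step_arm", "body": {"motion": [[[0.0025,0,0],0,0.03],[[0.0025,0,0],0,0.03],[[0.0025,0,0],0,0.03],[[0.0025,0,0],0,0.055],[[0.0025,0,0],0,0.055],[[0.0025,0,0],0,0.055],[[0.0025,0,0],0,0.055],[[0.0025,0,0],0,0.055]]}}

```text
clock: 15.23
ee_pos: [470.2, 54.3, 139.2]
tcp_rot: [0.6, 0.8, 0.0, -0.0]
force: [0.4, -0.3, 0.2]
finger_gap: 0.627
grip_force: 0.0
```

Emit:
{"method": "step_arm", "body": {"motion": [[[0,0,-0.02],0,0.055],[[0,0,-0.05],0,0.055],[[0,0,-0.09],0,0.06],[[0,0,-0.13],0,0.06],[[-0.04,0,-0.17],0,0.06],[[-0.07,0,-0.19],0,0.06],[[-0.07,0,-0.19],0,0.06],[[-0.07,0,-0.19],0,0.06]]}}

```text
clock: 15.9
ee_pos: [490.9, -15.7, 331.3]
tcp_rot: [0.601, 0.799, 0.001, 0.001]
force: [-0.0, 0.0, -0.1]
finger_gap: 0.69
grip_force: 0.0
```

```bash
python3 look.py n selector_grip boss_clip; python3 - <<'E'
from h import *
p=np.load("pics/wr.npz")["p"];cv2.imwrite("pics/o.png",cv2.resize(p[40:260,130:400],(780,636)[:2] if 0 else (736,600))[:,:,::-1])
P=np.load("pics/P.npy");z=P[...,2]
xt=np.array([np.cos(np.radians(106.4)),np.sin(np.radians(106.4))]);yt=np.array([-xt[1],xt[0]])
D=P[...,:2]-[470.2,55.5];a=D@xt;b=D@yt
m=(abs(a)<42)&(abs(b)<29)&(z<60);q=z[m];print(m.sum(),np.percentile(q,[2,50,90,98]))
m&=z>17;print(m.sum(),np.percentile(a[m],[1,99]),np.percentile(b[m],[1,99]))
for A in(a>10,abs(a)<10,a<-10): print(np.percentile(z[m&A],[10,50,90,98]) if (m&A).any() else None)
E
```

```text
selector_grip [589.46  63.91  93.2 ] 0.84
boss_clip [466.54  55.69   4.17] 0.69
16.05 [489.36 -11.84 328.03] [ 0.6  0.8 -0.  -0. ] [-0.56 -0.01  0.49  1.77  0.    1.37  0.22]
2635 [ 6.57124643  9.19076506 37.47810338 40.86163755]
1181 [-34.0255224   37.64324229] [-28.93345787  25.12796517]
[20.98161187 28.9323952  38.38504532 43.11827188]
[27.48331988 29.27170065 39.53505778 48.07089844]
[27.58025012 29.13100054 39.86534767 48.73140207]
```

View pics/o.png

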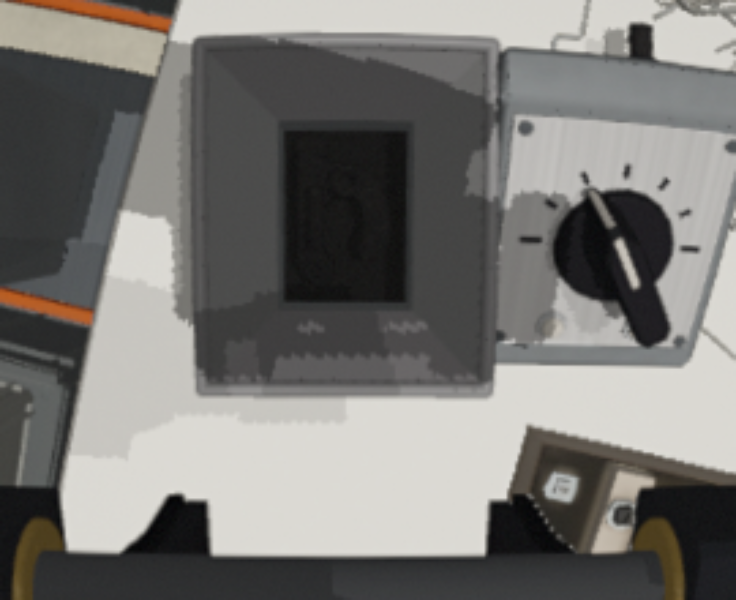

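The picture shows the pointer on the 11 o'clock mark. The clip is in the well: its plateau sits at a uniform 29 mm and the boss at about 40 mm, so it lies flat.

```bash
python3 -c "
from plant import *
print(finish_job())"
```

```text
the job is handed in; nothing more can be done
None
```

The job is handed in: I set the selector to the second click (11 o'clock) while the well was empty and let go, then released the boss clip in the funnel's mouth, and the last picture and depth readings show it boss up and flat on the well floor; I didn't move anything else on the bench.

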